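Turn a slide carrier face up with the lifter

ROBOT

A 7-joint arm with a two-finger parallel gripper is mounted at the origin on a cart in front of the work surface, level with it; the furniture and walls round the work are solid. World frame = base frame: x ahead of the robot, y to its left, z up, the work surface at z = 0. Lengths are in m, angles in rad, forces in N, time in s.
With the tool pointing down it reaches from about 0.425 to 0.925 m from the base axis. Payload 6.8 kg.
Tool frame: the origin (TCP) lies on the front face of the gripper's body, between the roots of the fingers; the fingertips stand 73 mm ahead of it and the grasp point (between the pads) lies 54 mm ahead of it (env.nose_length is the distance from the TCP to the fingertips, in m); z points along the fingers, y is the line along which they close (so a half turn about z gives the same grasp; the last joint's range is limited). The gripper opens to 85 mm and grips with 20 to 120 N. Pads are 22 mm wide; open, the fingers measure 114 mm over their backs; the gripper's body (76 mm by 85 mm) begins 54 mm behind the grasp point. The pads swing forward as they close: fully open they stand 13 mm farther back than shut.
Start: joints at [1.045, 0.477, 0.022, 1.555, -0.011, 1.109, -0.083], TCP at [0.274, -0.617, 0.304] pointing down, gripper open.
Joint ranges: [-2.96, 2.96], [-0.34, 2.1], [-1.41, 1.46], [0.24, 2.44], [-1.37, 4.51], [0.17, 1.92], [-2.96, 2.96]. Speed limits (rad/s): [2.39, 2.39, 3.14, 3.14, 3.14, 3.14, 3.14].

INTERFACE

Orientations are given as a unit quaternion [w, x, y, z].
In Python, from cell import env, kin, camera, calibration, job gives the robot as it stands. The module is installed in compiled form; this text tells all that it offers. Calls block until the motion is done:
- env.reach(position, orientation): joint-space move of the TCP to a pose.
- env.movel(position, velocity=0.15, rot=None, stop_force=None): straight line of the TCP; rot=None keeps the orientation; velocity is the mean speed in m/s. With stop_force (N) it stops when the force on the tool has changed by that much, and returns True; else False.
- env.goto_joints(angles): joint-space move.
- env.grip(opening, f_grip=None): finger opening in m; f_grip is the grip in N (None keeps the last); returns when the fingers have stopped.
- env.dwell(seconds).
- kin.inverse_kinematics(position, orientation): joint angles nearest the present ones, or None.
- env.get_state(): the state.
- camera(name): name is "side" or "top"; returns (picture, depth): 420x560x3 uint8, blue, green, red; 420x560 float32, m along the optical axis (not along the pixel's ray), 0 where there is no reading.
- calibration(name): a dict with "fx", "fy", "cx", "cy" (pixels), "k1" (the pictures are not rectified: a ray, as slopes to the right and down, at radius r is drawn at 1 + k1 r^2 times it, then the intrinsics apply), "rvec" (rotation vector, rad) and "tvec" (3), from world to camera coordinates, as OpenCV has them. Camera axes: x right, y down, z forward; pixel columns grow to the right and rows downward; lengths in m; the calibration is good to about 2 mm. A picture is of the moment at which its call begins. calibration takes no time and is no camera call.
A pose or a line that the arm cannot do raises env.PlanningError and nothing moves.
- job.job_done(): hands the job in; it is judged then, once.
The state is a dict: "time": time; "qpos": joint angles; "joint_velocities": joint speeds; "joint_torque": joint torques, N m; "tcp_pos": TCP position; "orientation": TCP orientation; "force": force on the tool from outside, world axes, zero at the start; "torque": the same for the moment, N m; "opening": finger opening in m; "gripper_force": force on a finger pad.
Only numpy, scipy, OpenCV 4.12 (cv2) and the standard library are available. Lean on these libraries where they do the work, as an engineer would, in place of code of your own. Each camera call takes 0.05 s, during which the arm holds its last target. There are 200 camera calls.

TASK

Pick up the lifter by its upright grip and gently slide its blade along the low deck of the turning block, under the free edge of the face-down slide carrier, until the carrier is pushed snugly home against the step. Lever the carrier up with the blade and turn it over the step so that it lies flat, face up, on the high deck, then stand the lifter upright on the open worktop. Never touch the carrier with the gripper, never press the lifter hard on the block or the carrier, and leave the other things where they are.

Things in the scene. Friction and masses are not known exactly. Their poses are not given: they have to be found in the camera images.
- turning_block: Fixed grey plastic baseplate, 180 mm (its x) by 104 mm (its y), with a white table clamped on it. Its top, the low deck, is 10 mm above the worktop and open at the end x = -86 mm and the sides. Origin on the worktop below the zero line. The table's front face is a 6 mm upright step along y; behind it is the high deck, 16 mm above the worktop, 70 mm long, with a black rubber pad and an end fence 8 mm high.
- zero_line (a point): Point on the low deck, middle of its width, at the block's x = 0. The step stands 0 to 14 mm beyond it (towards +x): the table's setting differs each time and is not reported, so find the step by touch. When the carrier is levered up, its edge stays at the foot of the step; a little past upright it falls over onto the high deck, up to about 10 mm overhanging the step.
- slide_carrier: Loose aluminium carrier, 60 to 130 g, face down at first, 3 mm or more short of the step, up to 0.1 rad askew. Plate 50 (x, about along the block's x) by 80 (y) by 2.5 mm. Face: 3 mm high rim, 30 by 70 mm outside, round a thin glass slide. Back: four round 8 mm feet, 3 mm high. Origin: middle of the rim's outer end, on the deck at first. z points out of the back: up while face down, down once face up.
- free_edge (a point): Middle of the carrier's edge away from the step (x = -25 mm), lower side of the plate, 3 mm above the deck. Below this edge is a 3 mm gap; a blade pushed in meets the rim 10 mm in and then pushes the carrier along. A steady push of 4 to 8 N brings it home and snug against the step; more than 20 N between lifter and carrier or lifter and block is too hard.
- lifter: Loose rigid lifter, about 140 g, standing upright on its heel and blade. Origin at the underside below the middle of the grip; x along the blade to its nose, z up. Steel heel 30 by 32 mm, 6 mm high (x -20 to 10 mm). Flat steel blade 24 mm wide, 2 mm thick, flush with the underside. How it sits in the hand is not known to a millimetre, so find the deck by touch.
- lifter_grip (a point): Point in the lifter's black upright grip, 50 mm above its underside. The grip is a bar 22 mm (lifter's x) by 12 mm (y), from 6 to 72 mm above the underside: take it from above across its 12 mm sides.
- blade_nose (a point): Front end of the lifter's blade, middle of its width, at the underside: 85 mm from the lifter's origin along its x.
- petri_dish_1: loose petri dish with pink agar, 62 mm across, 16 mm high; origin at its underside's centre; to be left alone
- petri_dish_2: loose petri dish with pale agar, 62 mm across, 16 mm high; origin at its underside's centre; to be left alone
- label_tape: loose roll of beige tape lying flat, 62 mm across, 19 mm high; origin at its underside's centre; to be left alone
- coverslip_box: loose small carton 40 x 62 x 24 mm; origin at its underside's centre; to be left alone
- forceps: loose steel forceps lying flat, 128 mm long, 10 mm high; origin at its underside's centre; to be left alone
- marker_red: loose white marker with a red cap lying flat, 122 mm long, 17 mm high; origin at its underside's centre; to be left alone
There are look-alikes about, which are no part of the job. What is shaped like the lifter but pink is not meant.

How it is judged:
On the way, in this order (a step that is already met when the one before it is completed fails the run):
1. blade nose at least 5 mm under the free edge, with the carrier lying face down and pushed snugly against the step (bearing on the block with over 2.5 N for 0.1 s) (x of blade_nose in the frame of slide_carrier between -0.02 and 0 m and y of blade_nose in the frame of slide_carrier between -0.035 and 0.035 m and z of blade_nose in the frame of slide_carrier between -0.003 and 0.003 m and angle between slide_carrier's own z axis and vertical below 0.25 rad and contact force between slide_carrier and turning_block above 2.5 N), for 0.1 s.
2. the carrier is levered up on the blade to more than 45 degrees (angle between slide_carrier's own z axis and vertical between 0.785 and 1.9 rad and contact force between lifter and slide_carrier above 0.05 N).
At the end, for the whole second after the job is handed in: The carrier lies at rest face up and flat (within 4.5 degrees) on the high deck, its middle 8 to 62 mm beyond the zero line and within 25 mm of the block's centre line; the lifter stands upright at rest on the worktop, clear of the block (angle between slide_carrier's own z axis and vertical above 3.06 rad and x of slide_carrier in the frame of turning_block between 0.008 and 0.062 m and y of slide_carrier in the frame of turning_block between -0.025 and 0.025 m and z of slide_carrier in the frame of turning_block between 0.021 and 0.028 m and linear speed of each of slide_carrier, lifter below 0.01 m/s and angle between lifter's own z axis and vertical below 0.08 rad and height (world z) of each of lifter, blade_nose below 0.005 m and contact force between lifter and turning_block below 0.05 N); the robot touches nothing.
It fails at once if the gripper touches the carrier (contact force between the fingers and slide_carrier above 0.2 N).
It fails at once if the lifter presses on the block with more than 20 N (contact force between lifter and turning_block above 20 N).
It fails at once if the lifter presses on the carrier with more than 20 N (contact force between lifter and slide_carrier above 20 N).
It fails at once if another thing on the worktop is moved by more than 20 mm (distance of any of petri_dish_1, petri_dish_2, label_tape, coverslip_box, forceps, marker_red from where it was at the start of the episode above 0.02 m).
It also fails if it takes over 69 s, if anything falls off the work surface, if the arm or the gripper's body presses on something with over 40 N, if the wrist force passes 120 N, or if a joint passes its speed limit or range.

## Working session

There is one attempt and no reset: what is moved stays moved. The work goes in short steps, each a Python script; the robot and the scene stay as the last script left them, time stands still between calls to the robot, and variables do not carry over. Pictures are saved under pics/ and viewed, at most 10 in all, crops included, and the job is handed in when it is done.

```bash
mkdir -p pics
cat > h.py <<'E'
import numpy as np, cv2
from scipy.spatial.transform import Rotation as R
from cell import env, kin, camera, calibration, job
def px2w(name,u,v,z=None,depth=None):
    c=calibration(name); K=np.array([[c['fx'],0,c['cx']],[0,c['fy'],c['cy']],[0,0,1.]])
    p=cv2.undistortPoints(np.array([[[u,v]]],float),K,np.array([c['k1'],0,0,0.]))[0,0]
    Rm=cv2.Rodrigues(np.array(c['rvec'],float))[0]; t=np.array(c['tvec'],float).ravel()
    d=Rm.T@np.array([p[0],p[1],1]); o=-Rm.T@t
    s=depth if depth is not None else (z-o[2])/d[2]
    return o+s*d
E
python3 - <<'E'
from h import *
for n in('top','side'):
    p,d=camera(n); cv2.imwrite(f'pics/{n}0.png',p); np.save(n+'0.npy',d); print(calibration(n))
print(env.get_state())
E
```

```text
{'fx': 431.64746512865946, 'fy': 431.64746512865946, 'cx': 284.64545099223125, 'cy': 207.99021693444695, 'k1': -0.005366833244606463, 'rvec': array([ 2.12252831, -2.17176493,  0.16636327]), 'tvec': array([-0.06827926,  0.49419302,  1.12035728])}
{'fx': 437.60374388091367, 'fy': 437.60374388091367, 'cx': 280.9198338884604, 'cy': 210.95686710064587, 'k1': -0.1448193589359231, 'rvec': array([ 0.53514951, -2.75561846,  1.05089758]), 'tvec': array([0.41333036, 0.24297161, 1.14128076])}
{'time': 0.1, 'qpos': array([ 1.0449339 ,  0.47769142,  0.02232727,  1.55627605, -0.01149311,
        1.10933274, -0.08307295]), 'joint_velocities': array([-0.00112794, -0.00266915,  0.00063597, -0.00035775,  0.00083589,
       -0.0026009 ,  0.00102417]), 'joint_torque': array([ 3.10364587e-03, -5.97758460e+01,  1.61282770e+00, -2.81954098e+01,
        1.27027952e-02,  4.99936737e-03, -3.21406458e-05]), 'tcp_pos': array([ 0.27370762, -0.61659036,  0.30307232]), 'orientation': array([-7.59053672e-04,  9.78256521e-01,  2.07397094e-01, -2.18254770e-04]), 'force': array([-0.51931552,  0.04786234,  0.09411489]), 'torque': array([ 0.01030212,  0.04522128, -0.0273329 ]), 'gripper_force': 0.0, 'opening': 0.08547089665546873}
```

View pics/top0.png

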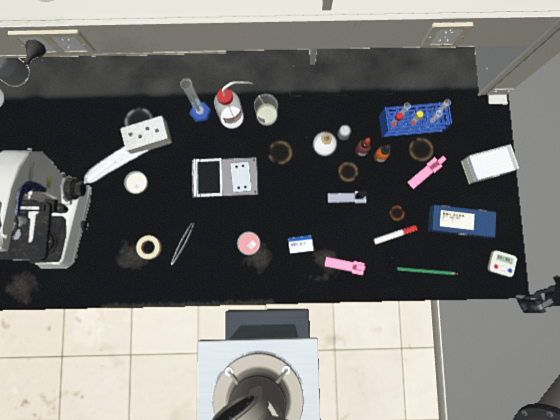

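View pics/side0.png

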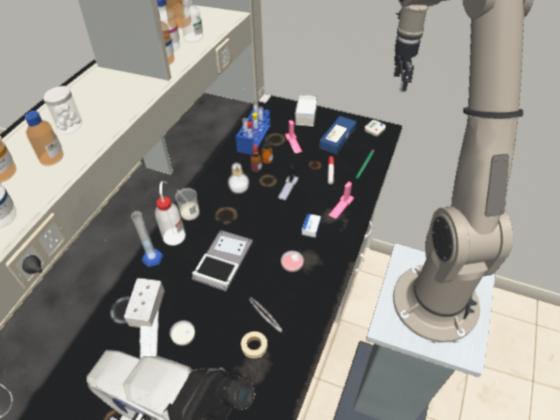

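The top view shows the block at about (225,177), with the high deck and black pad on the left and the carrier with its four feet on the right. There are three lifter-shaped things: (347,197) in steel with a black grip, (428,172) in pink and (345,265) in pink. The steel one fits the description. I'll confirm it in an enlarged crop.

Run:
```python
from h import *
p=cv2.imread('pics/top0.png')
a=cv2.resize(p[147:207,182:272],None,fx=8,fy=8,interpolation=cv2.INTER_CUBIC)[:, :720]
b=cv2.resize(p[185:210,320:375],None,fx=4,fy=4,interpolation=cv2.INTER_CUBIC)
b=np.pad(b,((0,0),(0,a.shape[1]-b.shape[1]),(0,0)))
cv2.imwrite('pics/c1.png',np.vstack([a,b]))
p=cv2.imread('pics/side0.png')
a=cv2.resize(p[225:295,185:260],None,fx=7,fy=7,interpolation=cv2.INTER_CUBIC)
b=cv2.resize(p[170:205,270:305],None,fx=7,fy=7,interpolation=cv2.INTER_CUBIC)
b=np.pad(b,((0,a.shape[0]-b.shape[0]),(0,0),(0,0)))
cv2.imwrite('pics/c2.png',np.hstack([a,b]))
```

```text
(no output)
```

View pics/c1.png

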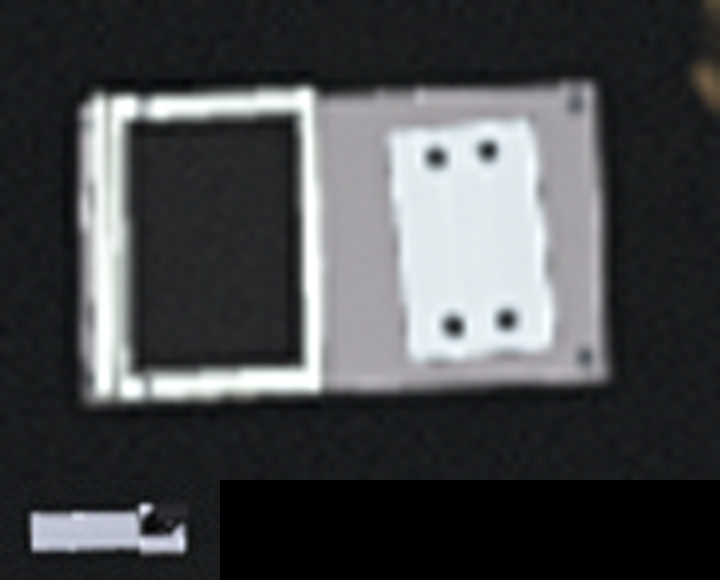

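View pics/c2.png

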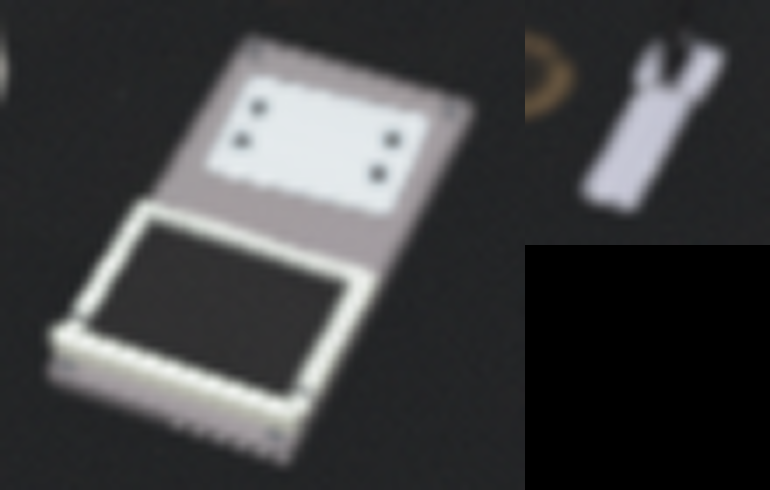

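The crops confirm the lifter: steel, with a black grip at its right end in the top view and the nose pointing left. In c1 the carrier's corners are (389,130), (533,121), (553,354) and (410,361). The step edge runs from (318,90) to (322,393), and the open end from (595,83) to (607,380).

Run:
```python
from h import *
A=lambda x,y,z:px2w('top',(x+.5)/8-.5+182,(y+.5)/8-.5+147,z)
B=lambda x,y,z:px2w('top',(x+.5)/4-.5+320,(y-480+.5)/4-.5+185,z)
S=lambda x,y,z:px2w('side',(x+.5)/7-.5+185,(y+.5)/7-.5+225,z)
L=lambda x,y,z:px2w('side',(x-525+.5)/7-.5+270,(y+.5)/7-.5+170,z)
np.set_printoptions(precision=4,suppress=True)
print('open end',A(595,83,.01),A(607,380,.01)); print('step',A(318,90,.016),A(322,393,.016))
print('fence end base',A(82,100,.01),A(88,403,.01))
print('carrier',*[A(x,y,.0155) for x,y in((389,130),(533,121),(553,354),(410,361))])
print('lifter',B(32,513,.002),B(32,552,.002),B(185,550,.006),B(185,512,.006))
print('side: open',S(255,38,.01),S(475,100,.01),'step',S(143,203,.016),S(375,273,.016))
print('carrier',*[S(x,y,.0155) for x,y in((205,168),(258,77),(429,118),(390,214))])
print('lifter',L(582,195,.002),L(632,212,.002),L(655,40,.006),L(725,52,.006))
d=np.load('top0.npy')
# grip top: points with height .05-.09 near lifter
for n,(u0,u1,v0,v1) in {'top':(330,385,180,215),'side':(270,310,160,200)}.items():
    d=np.load(n+'0.npy')
    P=np.array([px2w(n,u,v,depth=d[v,u]) for v in range(v0,v1) for u in range(u0,u1) if d[v,u]>0])
    Q=P[(P[:,2]>.05)&(P[:,2]<.1)]; print(n,len(Q),Q.mean(0),Q.min(0),Q.max(0))
    Q=P[(P[:,2]>.066)&(P[:,2]<.1)]; print(n,len(Q),Q.mean(0))
```

```text
open end [ 0.6424 -0.003   0.01  ] [ 0.537  -0.0057  0.01  ]
step [0.6404 0.0928 0.016 ] [0.5336 0.0916 0.016 ]
fence end base [0.6403 0.1759 0.01  ] [0.533  0.1729 0.01  ]
carrier [0.6257 0.0683 0.0155] [0.6278 0.0183 0.0155] [0.5455 0.0124 0.0155] [0.5441 0.0614 0.0155]
lifter [ 0.5375 -0.2003  0.002 ] [ 0.51   -0.1992  0.002 ] [ 0.5084 -0.3045  0.006 ] [ 0.5351 -0.3059  0.006 ]
side: open [ 0.6406 -0.0038  0.01  ] [ 0.5395 -0.0083  0.01  ] step [0.6403 0.0947 0.016 ] [0.5378 0.0902 0.016 ]
carrier [0.6254 0.0691 0.0155] [0.627  0.0184 0.0155] [0.5511 0.0112 0.0155] [0.5449 0.0615 0.0155]
lifter [ 0.5376 -0.1972  0.002 ] [ 0.5124 -0.1957  0.002 ] [ 0.5427 -0.3011  0.006 ] [ 0.5087 -0.3057  0.006 ]
top 56 [ 0.5242 -0.2823  0.068 ] [ 0.5189 -0.2935  0.0517] [ 0.5305 -0.2725  0.0752]
top 42 [ 0.5251 -0.2834  0.0715]Traceback (most recent call last):
  File "<stdin>", line 18, in <module>
  File "h.py", line 5, in px2w
    c=calibration(name); K=np.array([[c['fx'],0,c['cx']],[0,c['fy'],c['cy']],[0,0,1.]])
ValueError: time passes only in moves, steps and waits
```

The lifter's origin is near (0.5245, −0.2835) and its nose points +y. The block's x axis points along world +y, about 0.02 rad off. The carrier's free edge is near (0.586, 0.0155). Next I grasp the lifter.

Run:
```python
from h import *
np.set_printoptions(precision=4,suppress=True)
q=np.array([0,np.cos(np.pi/4),np.sin(np.pi/4),0])
g=np.array([0.5245,-0.2835])
for p in ([*g,.2],[*g,.096],[.589,-.09,.15],[.586,.02,.17]): print(kin.inverse_kinematics(p,q))
env.grip(.05,100)
env.reach([*g,.19],q)
env.movel([*g,.097],.12)
print(env.grip(0.0,100))
s=env.get_state(); print(s['time'],s['opening'],s['gripper_force'],s['tcp_pos'],s['force'])
env.movel([*g,.147],.1)
s=env.get_state(); print(s['time'],s['opening'],s['tcp_pos'],s['force'],s['torque'])
p,d=camera('side'); cv2.imwrite('pics/g.png',cv2.resize(p[130:270,190:350],None,fx=4,fy=4,interpolation=cv2.INTER_CUBIC))
```

```text
[ 0.6399  0.4859 -0.3257  1.824   0.1979  0.8634  0.2202]
[ 0.6022  0.6292 -0.2798  1.8755  0.2639  0.6727  0.1657]
[ 0.3962  0.5759 -0.4632  1.8466  0.3463  0.7994 -0.2469]
[ 0.2648  0.5481 -0.5331  1.8555  0.365   0.836  -0.4525]
False
3.4917 0.01070198681824822 97.76894330978394 [ 0.5249 -0.2837  0.0976] [ 0.2867 -0.2517  4.06  ]
4.1417 0.011394355012923983 [ 0.5241 -0.2835  0.1468] [-0.0685  0.2631 -0.5973] [ 0.0019  0.0335 -0.0152]
```

View pics/g.png

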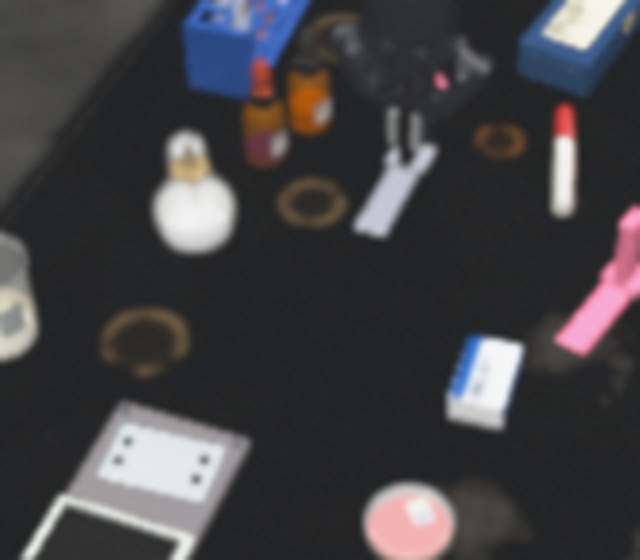

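The lifter is held level in the hand. I'll align it with the block and touch the low deck just short of the carrier.

Run:
```python
from h import *
np.set_printoptions(precision=4,suppress=True)
psi=1.592; q=np.array([0,np.cos(psi/2),np.sin(psi/2),0])
env.movel([.588,-.081,.147],.15,rot=q)
env.movel([.588,-.081,.116],.08); env.dwell(.2)
print(env.get_state()['force'])
print(env.movel([.588,-.081,.100],.008,stop_force=1.5))
s=env.get_state(); print(s['time'],s['tcp_pos'],s['force'],s['torque'])
p,d=camera('side'); cv2.imwrite('pics/t.png',cv2.resize(p[200:290,180:310],None,fx=6,fy=6,interpolation=cv2.INTER_CUBIC))
```

```text
[-0.8147  1.2887 -1.2838]
True
7.625 [ 0.588  -0.0812  0.1072] [ 0.3087 -0.5482  3.8958] [ 0.2177 -0.027  -0.0248]
```

View pics/t.png

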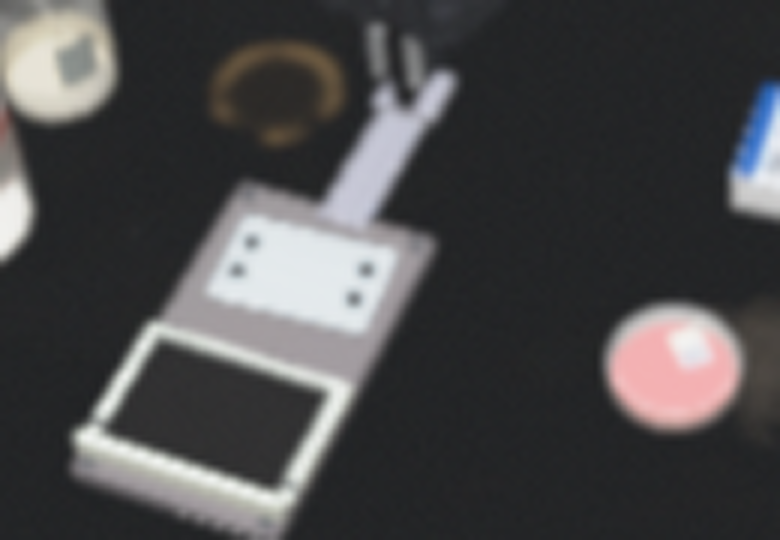

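The blade rests on the deck just short of the carrier. I'll ease it up about 0.5 mm and push the carrier home.

Run:
```python
from h import *
np.set_printoptions(precision=4,suppress=True)
psi=1.592; d=np.array([np.cos(psi),np.sin(psi),0])
p=np.array([.588,-.081,.1078]); env.movel(p,.01); env.dwell(.15)
s=env.get_state(); print(s['tcp_pos'],s['force'])
r=env.movel(p+d*.012,.02,stop_force=4); s=env.get_state(); print(r,s['tcp_pos'],s['force'])
r=env.movel(p+d*.075,.015,stop_force=5)
for i in range(3):
    s=env.get_state(); print(r,s['time'],s['tcp_pos'],s['force'],s['torque']); env.dwell(.15)
pic,_=camera('side'); cv2.imwrite('pics/h.png',cv2.resize(pic[200:290,180:310],None,fx=6,fy=6,interpolation=cv2.INTER_CUBIC))
```

```text
[ 0.5877 -0.0809  0.1076] [-0.2392  0.2298 -0.4773]
False [ 0.5877 -0.069   0.1078] [-0.2986 -0.7274 -1.9096]
True 11.3 [ 0.5869 -0.032   0.1076] [-0.3091 -1.1702  4.604 ] [ 0.0526 -0.1315 -0.0249]
True 11.45 [ 0.5869 -0.032   0.1076] [ 0.6212 -0.4944  4.8628] [ 0.0437 -0.1748 -0.0468]
True 11.6 [ 0.5869 -0.032   0.1075] [ 1.0238 -0.0014  5.3221] [ 0.093  -0.1419 -0.0177]
```

View pics/h.png

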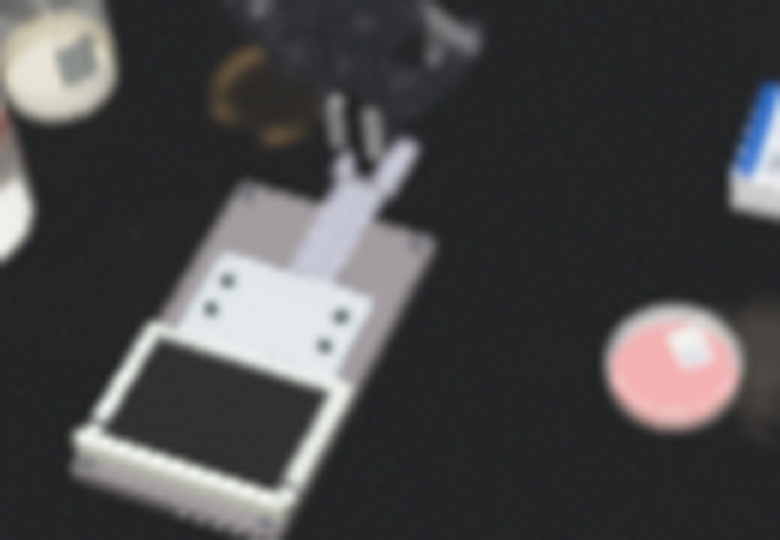

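The push was stopped by an upward force of about 5 N: the lifter sits roughly 0.008 rad nose-up and its blade rubs the block's end edge. I'll correct the pitch, lift slightly and push on.

Run:
```python
from h import *
np.set_printoptions(precision=4,suppress=True)
psi=1.592; d=np.array([np.cos(psi),np.sin(psi),0])
q0=R.from_quat([np.cos(psi/2),np.sin(psi/2),0,0])
q=(R.from_rotvec([-.008,0,0])*q0).as_quat(); q=[q[3],q[0],q[1],q[2]]
p=np.array([.588,-.081,.1084])+d*.0492
env.movel(p,.01,rot=q); env.dwell(.15)
s=env.get_state(); print(s['tcp_pos'],s['force'],s['torque'])
r=env.movel(p+d*.03,.012,stop_force=5)
for i in range(3):
    s=env.get_state(); print(r,s['time'],s['tcp_pos'],s['force'],s['torque']); env.dwell(.15)
```

```text
[ 0.5866 -0.0316  0.1081] [-0.473   0.8086  0.0276] [0.3132 0.0218 0.0051]
True 12.9 [ 0.5867 -0.0311  0.1082] [ 1.0398 -0.7064  2.7462] [ 0.1208 -0.1493 -0.0042]
True 13.05 [ 0.5867 -0.0312  0.1081] [ 0.5686 -1.2019  3.9308] [ 0.1875 -0.164  -0.06  ]
True 13.2 [ 0.5867 -0.0312  0.108 ] [ 1.6624 -1.1237  3.9001] [ 0.1565 -0.3152 -0.0884]
```

The nose is now at about y=0.054, which matches the carrier being home against the step. The upward force suggests the nose is pressed onto the deck while pushing. I'll push on in small steps with averaged forces, holding the vertical load low.

```bash
cat >> h.py <<'E'
def favg(n=8):
    F=[]
    for _ in range(n):
        env.dwell(.02); s=env.get_state(); F.append(np.r_[s['force'],s['torque']])
    return np.mean(F,0)
E
python3 - <<'E'
from h import *
np.set_printoptions(precision=4,suppress=True)
psi=1.592; d=np.array([np.cos(psi),np.sin(psi),0])
p=np.array([.588,-.081,.1084])+d*.0497
print(favg()); 
for i in range(16):
    f=favg(6)
    print(env.get_state()['time'],env.get_state()['tcp_pos'],f)
    if f[1]<-4.5: break
    if f[2]>9 or f[2]<-6: print('Fz');break
    if f[2]>1.5: p[2]+=.0002
    elif f[2]<-2.5: p[2]-=.0002
    p=p+d*.0004
    env.movel(p,.01)
E
```

```text
[ 2.5072 -1.1965  4.5547  0.246  -0.4922 -0.1191]
13.5833 [ 0.5866 -0.0312  0.1079] [ 2.2521 -1.173   4.7073  0.279  -0.5558 -0.148 ]
13.9667 [ 0.5866 -0.0311  0.1083] [ 1.7165 -1.1999  1.1647 -0.0482 -0.3889 -0.1169]
14.3167 [ 0.5866 -0.0309  0.1084] [ 0.3662 -2.9142  1.1096 -0.4875 -0.2345 -0.0662]
14.6667 [ 0.5867 -0.0308  0.1085] [-0.0703 -5.216   1.7385 -1.0281 -0.0713 -0.0154]
```

The carrier is snug at about 5 N of push. I'll start levering it, computing the nose path from the carrier turning about the foot of the step.

```bash
cat >> h.py <<'E'
psi=1.592; D=np.array([np.cos(psi),np.sin(psi),0])
P0=np.array([.588,-.081,.1084])+D*(.0497+.0012); P0[2]=.1088
def nose(th,c):
    r=40+2*np.sin(th)+c
    if th<.29:
        dl=10*np.cos(th)+5.5*np.sin(th)-10; x=-(r-10); 
        return 30-dl+x*np.cos(th)+3*np.sin(th), -x*np.sin(th)+3*np.cos(th)
    return 40-2.5*np.sin(th)-r*np.cos(th), r*np.sin(th)
def target(th,c,back):
    s,h=nose(th,c); return P0+D*(s-back)/1000+np.array([0,0,(h-2.8)/1000])
E
python3 - <<'E'
from h import *
np.set_printoptions(precision=4,suppress=True)
print(favg())
for th,c,b in((.05,0,.2),(.1,0,.4),(.17,.1,.6),(.24,.2,.7),(.3,.3,.7),(.4,.4,.7),(.5,.6,.7),(.6,.9,.7)):
    t=target(th,c,b); env.movel(t,.02); f=favg(4); print(th,t,env.get_state()['tcp_pos'],f)
    if abs(f[:3]).max()>11: print('abort'); break
print(env.get_state()['time'])
pic,_=camera('side'); cv2.imwrite('pics/l.png',cv2.resize(pic[200:290,180:310],None,fx=6,fy=6,interpolation=cv2.INTER_CUBIC))
E
```

```text
[-0.0231 -5.2386  1.4755 -1.0522 -0.0452  0.0076]
0.05 [ 0.5869 -0.0305  0.1105] [ 0.5866 -0.0307  0.1102] [ 0.6395 -4.6916 -2.2588 -1.1618 -0.2021 -0.0175]
0.1 [ 0.5869 -0.0308  0.112 ] [ 0.5867 -0.0309  0.1119] [ 0.4034 -3.9473 -2.2358 -1.1839 -0.0454  0.0184]
0.17 [ 0.5869 -0.031   0.1141] [ 0.5868 -0.0309  0.1141] [ 0.0416 -3.2953 -1.8173 -1.0358  0.0066  0.0223]
0.24 [ 0.5869 -0.0309  0.1162] [ 0.5869 -0.0308  0.1162] [-0.5002 -3.8037 -1.5501 -0.9451  0.0949  0.0493]
0.3 [ 0.5869 -0.0306  0.1181] [ 0.5869 -0.0306  0.1181] [-0.5724 -3.9887 -1.769  -0.979   0.1599  0.0206]
0.4 [ 0.5869 -0.0297  0.122 ] [ 0.5869 -0.0299  0.1221] [-0.4692 -5.1502 -0.7629 -1.122   0.1939  0.0921]
0.5 [ 0.5869 -0.0285  0.1259] [ 0.5869 -0.0287  0.1261] [-0.6898 -4.9628 -0.2573 -1.1657  0.231   0.0691]
0.6 [ 0.5869 -0.0269  0.1297] [ 0.5872 -0.0257  0.1299] [-0.2652 -1.2316 -0.9572 -0.2469 -0.0438 -0.01  ]
17.6583
```

View pics/l.png

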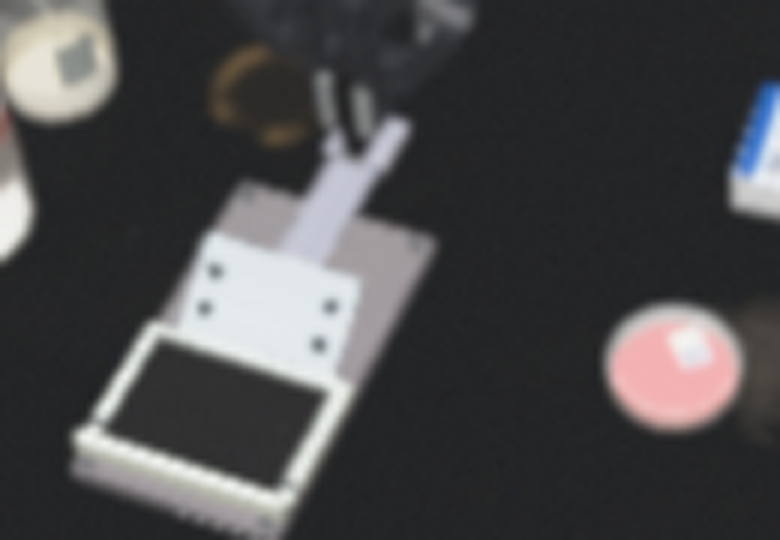

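The carrier is levered up on the nose, and the push force suddenly eased at the last step. Before going on I'll check the plate's tilt from the depth image.

Run:
```python
from h import *
np.set_printoptions(precision=4,suppress=True)
print(env.get_state()['tcp_pos'],favg(4))
pic,dep=camera('side'); c=calibration('side')
K=np.array([[c['fx'],0,c['cx']],[0,c['fy'],c['cy']],[0,0,1.]]); Rm=cv2.Rodrigues(c['rvec'])[0]
def cloud(poly):
    m=np.zeros(dep.shape,np.uint8); cv2.fillPoly(m,[np.int32(np.array(poly)/6.+[180,200])],1)
    v,u=np.nonzero(m); z=dep[v,u]
    q=cv2.undistortPoints(np.c_[u,v].astype(float)[:,None],K,np.array([c['k1'],0,0,0.]))[:,0]
    return (np.c_[q*z[:,None],z]-np.ravel(c['tvec']))@Rm
for n,poly in dict(plate=[(210,245),(345,285),(330,355),(195,310)],deck=[(235,195),(300,212),(285,240),(220,222)],deck2=[(385,250),(425,255),(380,320),(370,310)]).items():
    X=cloud(poly); A=np.c_[X[:,:2],np.ones(len(X))]
    k,*_=np.linalg.lstsq(A,X[:,2],rcond=None); print(n,len(X),k,X.mean(0),'tilt',np.arctan(-k[1]),'rms',np.std(A@k-X[:,2]), X.min(0),X.max(0))
```

```text
[ 0.5872 -0.0257  0.1298] [ 0.9113 -0.1205 -1.4339 -0.0768 -0.0997 -0.0055]
plate 312 [-0.1847  1.3386  0.0468] [0.5875 0.0703 0.0325] tilt -0.9291956586648827 rms 0.01824562466538305 [0.157  0.051  0.0159] [0.627  0.6903 1.0155]
deck 81 [-0.377   1.2155  0.2282] [0.6179 0.0243 0.0248] tilt -0.8823503154045798 rms 0.00898216680271214 [ 0.157   0.0011 -0.0005] [0.6487 0.6903 1.0155]
deck2 66 [-0.09    0.0102  0.0598] [0.5485 0.0244 0.0106] tilt -0.01021649430410378 rms 0.0021090815211704003 [0.5394 0.0059 0.0055] [0.5589 0.0467 0.0165]
```

Run:
```python
from h import *
np.set_printoptions(precision=4,suppress=True)
pic,dep=camera('side'); c=calibration('side')
K=np.array([[c['fx'],0,c['cx']],[0,c['fy'],c['cy']],[0,0,1.]]); Rm=cv2.Rodrigues(c['rvec'])[0]
m=np.zeros(dep.shape,np.uint8); cv2.fillPoly(m,[np.int32(np.array([(208,235),(360,280),(340,365),(185,320)])/6.+[180,200])],1)
v,u=np.nonzero(m*(dep>.3)); z=dep[v,u]
q=cv2.undistortPoints(np.c_[u,v].astype(float)[:,None],K,np.array([c['k1'],0,0,0.]))[:,0]
X=(np.c_[q*z[:,None],z]-np.ravel(c['tvec']))@Rm
X=X[(X[:,2]>0.012)&(X[:,2]<.08)]
k=np.polyfit(X[:,1],X[:,2],1); e=X[:,2]-np.polyval(k,X[:,1]); g=abs(e)<.004
k=np.polyfit(X[g,1],X[g,2],1); print(len(X),g.sum(),'tilt',np.arctan(-k[0]),np.std(e[g]))
for y in np.arange(.04,.1,.004):
    w=abs(X[:,1]-y)<.002
    if w.any(): print(round(y,3),w.sum(),np.median(X[w,2]),X[w,2].max())
```

```text
418 364 tilt 0.5646521023394749 0.0020971750635890686
0.048 5 0.03932542962418283 0.04082285008066456
0.052 35 0.03887844714218027 0.043415346101889754
0.056 48 0.03744223950085633 0.042212013629038724
0.06 43 0.03464242054152868 0.038334574784315074
0.064 46 0.032090136130869557 0.038264223386513
0.068 49 0.029361793985284514 0.038371995431600595
0.072 43 0.026460041964188635 0.03144832229400708
0.076 43 0.024167672313327046 0.030195050703824534
0.08 52 0.021188435677646576 0.028806549027631013
0.084 44 0.018152039792305768 0.02615087708354575
0.088 9 0.0173632719022027 0.01935642705069761
```

The plate tilt is about 0.6 rad, as planned, with the nose under the overhang. I'll carry on over the top, correcting the tracking offset on the way.

Run:
```python
from h import *
np.set_printoptions(precision=4,suppress=True)
off=np.zeros(3)
for th,c in((.65,1.5),(.75,2),(.85,2.3),(.97,2.6),(1.1,2.9),(1.22,3),(1.34,3),(1.45,3),(1.55,3),(1.64,3),(1.72,3),(1.8,3),(1.9,3)):
    t=target(th,c,.7); env.movel(t+off,.025); f=favg(3); a=env.get_state()['tcp_pos']
    print(th,t[1:],a[1:],f[:4])
    e=t-a; e[0]=0; off=np.clip(off+.6*e,-.0015,.0015)
    if abs(f[:3]).max()>9: print('abort'); break
print(env.get_state()['time'])
pic,_=camera('side'); cv2.imwrite('pics/o.png',cv2.resize(pic[200:290,180:310],None,fx=6,fy=6,interpolation=cv2.INTER_CUBIC))
```

```text
0.65 [-0.0263  0.1318] [-0.0262  0.1319] [ 0.119   0.0146 -2.3084 -0.0769]
0.75 [-0.0242  0.1356] [-0.0242  0.1357] [ 0.3021 -0.214  -2.0373 -0.0629]
0.85 [-0.0216  0.1389] [-0.0216  0.1389] [ 0.378  -0.2521 -1.9405 -0.0483]
0.97 [-0.0179  0.1425] [-0.0179  0.1425] [-0.1073 -0.4335 -1.5132 -0.0491]
1.1 [-0.0133  0.1458] [-0.0133  0.1458] [-0.7051 -0.1851 -1.5296 -0.0195]
1.22 [-0.0086  0.1481] [-0.0086  0.1481] [ 0.5663 -0.5469 -1.3001 -0.0267]
1.34 [-0.0035  0.1498] [-0.0035  0.1497] [-0.2231 -0.2203 -0.9805 -0.0094]
1.45 [0.0013 0.1507] [0.0013 0.1506] [-0.0574 -0.0622 -1.201   0.008 ]
1.55 [0.0057 0.151 ] [0.0057 0.151 ] [-0.3289 -0.4295 -1.1479 -0.0203]
1.64 [0.0098 0.1509] [0.0098 0.1509] [ 0.0842  0.1224 -0.8599  0.0275]
1.72 [0.0134 0.1505] [0.0134 0.1505] [ 0.3415 -0.6813 -1.1187  0.0024]
1.8 [0.017  0.1498] [0.017  0.1498] [ 0.0756 -0.416  -1.1158  0.0131]
1.9 [0.0213 0.1485] [0.0213 0.1484] [-0.2691 -0.1414 -1.324   0.0197]
22.75
```

View pics/o.png

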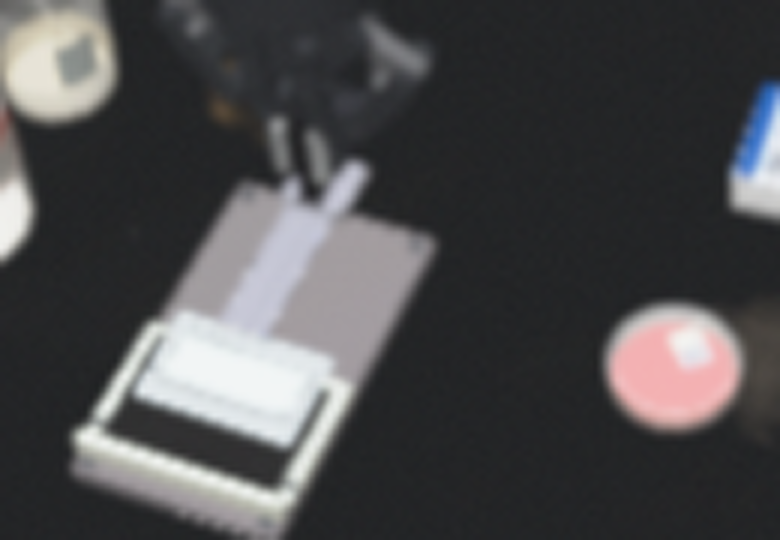

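The carrier lies face up on the high deck, its near edge slightly overhanging the step, and the blade is clear. I'll set the lifter back on the open worktop and check both.

Run:
```python
from h import *
np.set_printoptions(precision=4,suppress=True)
q=np.array([0,np.cos(np.pi/4),np.sin(np.pi/4),0])
env.movel([.587,-.02,.165],.1)
env.movel([.575,-.16,.165],.2)
env.movel([.5245,-.2835,.15],.2,rot=q)
env.movel([.5245,-.2835,.106],.1); env.dwell(.15)
print(env.movel([.5245,-.2835,.094],.01,stop_force=2), env.get_state()['tcp_pos'])
env.grip(.045); env.dwell(.3)
env.movel([.5245,-.2835,.22],.12)
env.movel([.47,-.40,.26],.2)
s=env.get_state(); print(s['time'],s['opening'],s['force'])
pic,dep=camera('side'); c=calibration('side')
a=cv2.resize(pic[225:295,185:260],None,fx=6,fy=6,interpolation=cv2.INTER_CUBIC)
b=cv2.resize(pic[155:225,255:310],None,fx=6,fy=6,interpolation=cv2.INTER_CUBIC)
cv2.imwrite('pics/e.png',np.hstack([a,b]))
K=np.array([[c['fx'],0,c['cx']],[0,c['fy'],c['cy']],[0,0,1.]]); Rm=cv2.Rodrigues(c['rvec'])[0]
v,u=np.mgrid[225:290,190:250]; v=v.ravel();u=u.ravel(); z=dep[v,u]; g=z>.3; u,v,z=u[g],v[g],z[g]
p=cv2.undistortPoints(np.c_[u,v].astype(float)[:,None],K,np.array([c['k1'],0,0,0.]))[:,0]
X=(np.c_[p*z[:,None],z]-np.ravel(c['tvec']))@Rm
w=abs(X[:,0]-.587)<.03
for y in np.arange(0,.18,.006):
    m=w&(abs(X[:,1]-y)<.003); print(round(y,3),np.round(np.median(X[m,2])*1e3,1),end='; ')
```

```text
True [ 0.5245 -0.2835  0.0976]
29.3583 0.044992841256846564 [0.4286 0.6564 1.1571]
0.0 11.1; 0.006 11.6; 0.012 11.2; 0.018 10.2; 0.024 10.5; 0.03 10.9; 0.036 11.1; 0.042 10.7; 0.048 10.1; 0.054 11.4; 0.06 10.8; 0.066 11.1; 0.072 10.6; 0.078 11.9; 0.084 20.9; 0.09 23.1; 0.096 24.5; 0.102 23.4; 0.108 23.0; 0.114 22.7; 0.12 23.5; 0.126 23.4; 0.132 21.4; 0.138 17.2; 0.144 16.8; 0.15 16.4; 0.156 17.0; 0.162 21.3; 0.168 18.2; 0.174 8.3;
```

View pics/e.png

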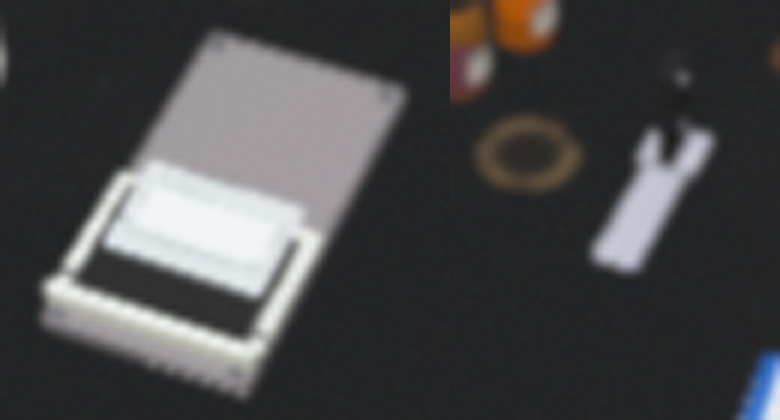

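The final view shows the carrier flat and face up, spanning y from about 0.083 to 0.133, so its middle is about 27 mm past the zero line. The lifter stands upright on the worktop and the gripper is clear.

```bash
python3 -c "
from h import *
print(job.job_done())"
```

```text
the job is handed in; nothing more can be done
None
```

I handed the job in at about 29 s on the robot's clock: the carrier was turned over and lies flat, face up on the high deck, and the lifter stands upright on the open worktop (no verdict was returned).

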